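# Flip the quarry tile onto the mat with the spatula

## Task

The terracotta tile on the stand needs its back ready for adhesive: with the green-handled spatula under its overhanging edge, flip it over onto the stand's black rubber mat so that it lies flat with its pale ribbed back up. Do not touch this tile with the gripper or the arm, and leave the grey tile where it is. Then set the spatula down again on the table, standing on its blade and prop leg as it was, and let go.

Things in the scene. Friction and masses are not known exactly. Their poses are not given: they have to be found in the camera images.
- tile: Terracotta tile, 76 (x) by 100 (y) by 14 mm (z), 0.18 to 0.29 kg, red face up. Origin: centre of the pale ribbed back; z points to the red face. Starts flat on the stand's seat, axes parallel to the stand's, -x side 2 to 5 mm from the step; about 33 mm of its +x side juts out free, 16 mm above the table. Raised there, it pivots on its -x lower edge, stopped by the step, and topples onto the mat.
- spatula: Steel spatula, 0.18 kg, x from handle to blade (starts roughly away from the robot), z up; origin: on the table under mid-handle. Green handle bar: 110 (x) by 18 (y) by 22 mm high, centred 62 mm above the origin. Blade: 3 mm thick, underside z = 0, x 75 to 160, y -25 to 25 mm. Thin shank at x 50 to 80. A wire prop leg at x = -58 mm, cross foot 36 mm wide, keeps the handle up.
- stand: Fixed stand, x roughly to the right (world -y). Origin: on the table under the middle of the step. Seat: aluminium bar, x 0 to 46, y -70 to 70 mm, top 16 mm above the table; at its +x side only bare table. Mat: black rubber on plywood, x -120 to 0, y -75 to 75 mm, top 20 mm above the table, so a 4 mm step stands at x = 0.
- grey_tile: Bystander: loose grey tile of the same size, flat on the table, face up. Origin: centre of its underside. A white bottle with a red cap (60 mm wide, 150 mm tall) and a white tub with a green lid (90 mm wide, 85 mm tall) also stand at the sides.
There are look-alikes about, which are no part of the job. Leave any brown or turquoise look-alike of the spatula alone.

How it is judged:
On the way:
1. the spatula has raised the terracotta tile by one side, to more than 20 degrees (angle between tile's own z axis and vertical above 0.35 rad and contact force between spatula and tile above 0.05 N), for 0.03 s.
At the end, for the whole second after the job is handed in: The terracotta tile rests pale back up (level within 10 degrees) on the mat, its centre 20 to 100 mm from the step and within 60 mm of the mat's middle line; the spatula stands released on the table on blade and prop leg (within 10 degrees and 10 mm of height); both at rest (angle between tile's own z axis and vertical above 2.96 rad and x of tile in the frame of stand between -0.1 and -0.02 m and y of tile in the frame of stand between -0.06 and 0.06 m and z of tile in the frame of stand between 0.027 and 0.042 m and linear speed of each of tile, spatula below 0.02 m/s and angle between spatula's own z axis and vertical below 0.17 rad and height (world z) of spatula between -0.008 and 0.01 m); the robot touches nothing.
It fails at once if the gripper or arm touches the terracotta tile (contact force between any of the fingers, the arm and tile above 0.5 N).
It fails at once if the grey tile is moved by more than 20 mm (distance of grey_tile from where it was at the start of the episode above 0.02 m).
It also fails if it takes over 51 s, if anything falls off the work surface, if the arm or the gripper's body presses on something with over 40 N, if the wrist force passes 120 N, or if a joint passes its speed limit or range.

## Robot

A 6-joint arm with a two-finger parallel gripper is mounted at the origin on the work surface. World frame = base frame: x ahead of the robot, y to its left, z up, the work surface at z = 0. Lengths are in m, angles in rad, forces in N, time in s.
With the tool pointing down it reaches from about 0.35 to 0.975 m from the base axis. Payload 17.4 kg.
Tool frame: the origin (TCP) lies at the very end of the fingers, on their centre line; the grasp point (between the pads) lies 19 mm behind it; z points along the fingers, y is the direction in which the jaws open and shut (so a half turn about z gives the same grasp; the last joint's range is limited). The gripper opens to 85 mm and grips with 20 to 120 N. Pads are 22 mm wide; open, the fingers measure 114 mm over their backs; the gripper's body (76 mm by 85 mm) begins 54 mm behind the grasp point. The pads swing forward as they close: fully open they stand 13 mm farther back than shut.
Start: joints at [1.136, 0.116, 1.442, -0, 1.584, -0.038], TCP at [0.261, 0.623, 0.231] pointing down, gripper open.
Joint ranges: [-2.83, 2.83], [-0.83, 2.19], [0.07, 2.5], [-1.14, 4.28], [0.01, 3], [-2.97, 2.97]. Speed limits (rad/s): [1.89, 1.89, 2.22, 3.14, 3.14, 3.14].

## Interface

Orientations are given as a unit quaternion [x, y, z, w].
In Python, from cell import monitor, viewer, arm gives the robot as it stands.
- The arm moves only by the tool carry_out, never from a script. Its argument "rows" is a list of rows, each a list of 7 numbers: the turn, a rotation vector about the world's x, y, z in rad, then the shift along the world's x, y, z in m, then the opening, from 0 (shut) to 1 (fully open). In form: [[wx, wy, wz, x, y, z, hand], ...]. A call has 1 to 20 rows; each row shifts and turns the pose as measured when the row begins; what a row does not reach is not made up. A row lasts 1/10 s, in which the tool goes at most 50 mm and 8.59 degrees, less where a joint would pass 70% of its speed; a pose out of reach is approached as far as the arm can. A call is refused whole if a number of a shift passes 0.05 or a number of a turn 0.15, either way. A call with a gripper value outside its range is refused whole. The fingers move at their own pace and stop on an object; the grip force is fixed at half the most. Time passes only in rows, so rows that do not move let the fingers close. It gives the time, the measured TCP pose, the force and the opening at its end, in the units of the state.
- monitor.sense(): the state, without advancing time (a new reading comes with each control period).
- viewer.grab_frame(name): name is "side" or "top" or "wrist"; returns the picture (480x640x3 uint8, red, green, blue); there is no depth.
- viewer.calibration(name): a dict with "fx", "fy", "cx", "cy" (pixels), "D" ([k1, k2, p1, p2, k3] as OpenCV has them; the pictures are not rectified), "R" (3x3) and "t" (3): a world point X has camera coordinates R X + t; the wrist camera has in their place "tool_from_camera" (4x4, takes a point from camera to tool coordinates, whose origin is the TCP and whose axes are the flange's). Camera axes: x right, y down, z forward; pixel columns grow to the right and rows downward; lengths in m; the calibration is good to about 2 mm. A picture is of the moment at which its call begins: read the wrist's pose just before it. calibration takes no time and is no camera call.
- arm.sign_off(): hands the job in, once; it reports no verdict.
The state is a dict: "clock": time; "q": joint angles; "joint_velocities": joint speeds; "tau": joint torques, N m; "ee_pos": TCP position; "eef_rot": TCP orientation; "wrist_force": force on the tool from outside, world axes, zero at the start; "torque": the same for the moment, N m; "width": opening from 0.0 (shut) to 1.0 (fully open).
Only numpy, scipy, OpenCV 4.12 (cv2) and the standard library are available. Lean on these libraries where they do the work, as an engineer would, in place of code of your own. Each camera call takes 0.05 s, during which the arm holds its last target.

## Working session

There is one attempt and no reset: what is moved stays moved. The work goes in short steps, Python scripts to look and compute and a tool call to move; the robot and the scene stay as the last step left them, time stands still between calls to the robot, and variables do not carry over. Pictures are saved under pics/ and viewed, and the job is handed in when it is done.

Besides the shell and the picture viewer there is one more tool, called after "Emit:" as a command line: name --pt "numbers of a row" for each row, then --argument value for the rest. carry_out: Moves the arm, as the interface text tells. Its arguments: {"type":"object","properties":{"rows":{"type":"array","items":{"type":"array","items":{"type":"number"}}}},"required":["rows"]}

```bash
ls; mkdir -p pics
python3 - <<'E'
from cell import monitor, viewer, arm
import cv2
print(monitor.sense())
for n in ["side","top","wrist"]:
    im=viewer.grab_frame(n); cv2.imwrite(f"pics/{n}0.png",im[:,:,::-1])
    print(n,viewer.calibration(n))
E
```

```text
pics
{'clock': 0.0, 'q': array([ 1.13617850e+00,  1.16465634e-01,  1.44225369e+00,  5.36543376e-06,
        1.58396031e+00, -3.77948648e-02]), 'joint_velocities': array([ 2.79673079e-05,  9.35165042e-06,  7.82072268e-04, -1.12732016e-03,
        1.36427683e-03,  3.68521625e-04]), 'tau': array([ 2.01549890e-03, -7.31993794e+01, -6.32480621e+01,  2.28725644e-04,
        6.36843557e-03,  3.77898928e-06]), 'ee_pos': array([0.26080996, 0.62238618, 0.23058307]), 'eef_rot': array([ 1.97112166e-01,  9.80380793e-01, -5.27775023e-04, -1.29794339e-04]), 'wrist_force': array([-1.17266948, -0.29209769, -0.517196  ]), 'torque': array([0.01090719, 0.02193475, 0.00489314]), 'width': 0.9976080770286203}
side {'fx': 550.8194733773055, 'fy': 550.8194733773055, 'cx': 322.73858140300626, 'cy': 239.26146598747914, 'D': array([-0.07190891,  0.        ,  0.        ,  0.        ,  0.        ]), 'R': array([[ 0.793874  , -0.60777644, -0.01928389],
       [-0.45400967, -0.5713317 , -0.68370704],
       [ 0.40452353,  0.55153232, -0.72950176]]), 't': array([-0.42181338,  0.25112236,  1.06201644])}
top {'fx': 45
[... 225 characters left out ...]

       [-0.99025489, -0.01427077, -0.13853373],
       [ 0.13868809, -0.010459  , -0.99028088]]), 't': array([-0.0171145 ,  0.52506354,  0.95763771])}
wrist {'fx': 343.7641721421205, 'fy': 343.7641721421205, 'cx': 322.11718820483594, 'cy': 238.0180773817316, 'D': array([-0.01298029,  0.        ,  0.        ,  0.        ,  0.        ]), 'tool_from_camera': array([[-5.44446057e-05, -9.60843277e-01, -2.77092394e-01,
         7.04297039e-02],
       [ 9.99999652e-01, -2.82898201e-04,  7.84490126e-04,
        -1.24044595e-03],
       [-8.32161003e-04, -2.77092255e-01,  9.60842958e-01,
        -1.41802373e-01],
       [ 0.00000000e+00,  0.00000000e+00,  0.00000000e+00,
         1.00000000e+00]])}
```

View pics/side0.png

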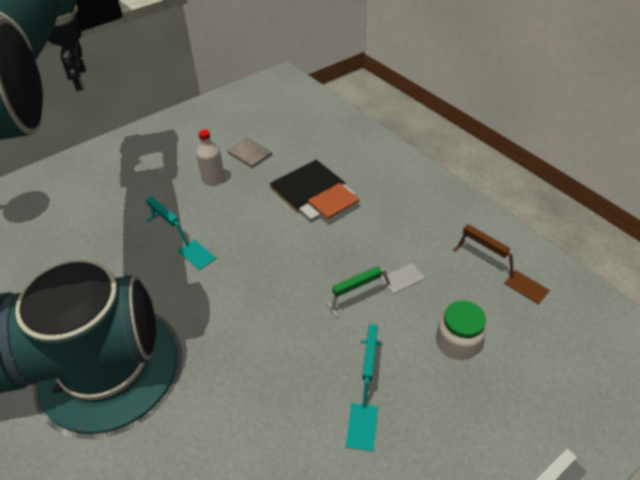

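View pics/top0.png

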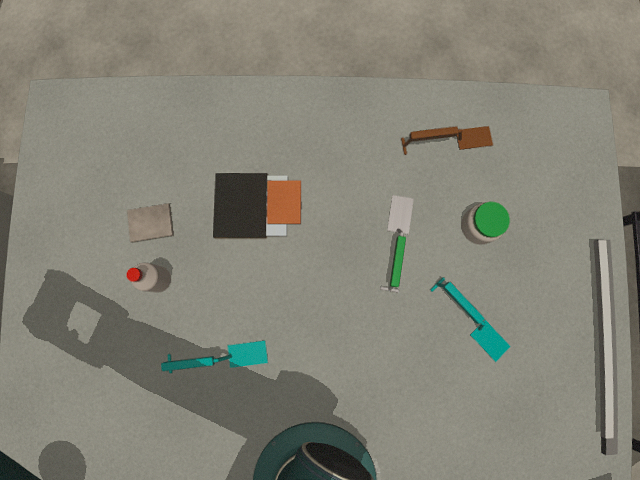

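View pics/wrist0.png

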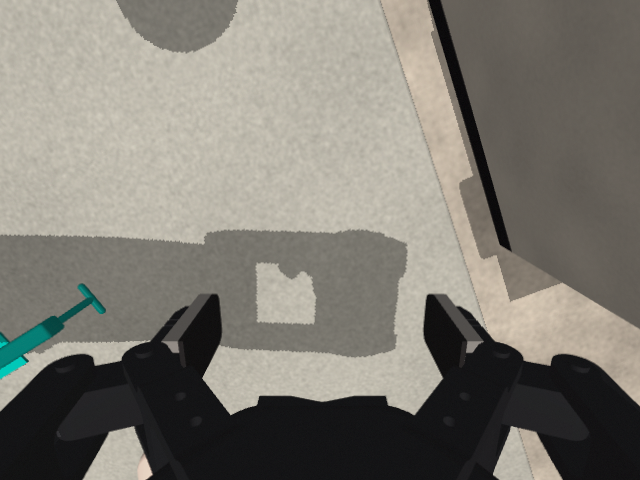

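The top picture shows the mat at columns 213-267 and rows 173-238, with the terracotta tile at 266-301, 180-224. The green spatula handle is near (398,262) and its blade near (400,214), pointing away from the robot. The grey tile is at (150,222). I'll turn these pixels into world positions.

```bash
cat > h.py <<'E'
from cell import monitor, viewer, arm
import cv2, numpy as np
from scipy.spatial.transform import Rotation as Rn
def cam(n):
    c=viewer.calibration(n); K=np.array([[c['fx'],0,c['cx']],[0,c['fy'],c['cy']],[0,0,1]])
    if 'R' in c: R,t=np.array(c['R']),np.array(c['t'])
    else:
        s=monitor.sense(); T=np.eye(4); T[:3,:3]=Rn.from_quat(s['eef_rot']).as_matrix(); T[:3,3]=s['ee_pos']
        W=np.linalg.inv(T@c['tool_from_camera']); R,t=W[:3,:3],W[:3,3]
    return K,np.array(c['D']),R,t
def ray(cm,px,z):
    K,D,R,t=cm; u=cv2.undistortPoints(np.array(px,float).reshape(-1,1,2),K,D).reshape(-1,2)
    d=np.c_[u,np.ones(len(u))]@R; o=-R.T@t
    return o+d*((np.asarray(z)-o[2])/d[:,2])[:,None]
def proj(cm,X):
    K,D,R,t=cm; return cv2.projectPoints(np.array(X,float).reshape(-1,3),cv2.Rodrigues(R)[0],t,K,D)[0].reshape(-1,2)
def save(n,name,box=None,scale=1):
    im=viewer.grab_frame(n)
    o=im[:,:,::-1]
    if box: o=o[box[1]:box[3],box[0]:box[2]]
    o=cv2.resize(np.ascontiguousarray(o),None,fx=scale,fy=scale,interpolation=cv2.INTER_CUBIC); cv2.imwrite('pics/'+name,o); return im
def big(mask):
    n,l,s,c=cv2.connectedComponentsWithStats(mask.astype(np.uint8)); i=1+np.argmax(s[1:,4]); return l==i
E
python3 - <<'E'
from h import *
im=cv2.imread('pics/top0.png')[:,:,::-1].astype(int); cm=cam('top'); r,g,b=im[...,0],im[...,1],im[...,2]
def rect(m,z,nm):
    m=big(m); ys,xs=np.nonzero(m); P=ray(cm,np.c_[xs,ys],np.full(len(xs),z))[:,:2]
    bx=cv2.minAreaRect((P*1000).astype(np.float32)); print(nm,m.sum(),xs.min(),xs.max(),ys.min(),ys.max(),'rect',bx,'mean',P.mean(0)); return bx
w=np.zeros(im.shape[:2],bool); w[225:300,380:415]=1
rect((g>r+40)&(g>b+40)&w,0.07,'handle')
w[:]=0; w[170:250,205:310]=1
rect((r>g+50)&w,0.03,'tile'); rect((im.max(2)<50)&w,0.02,'mat')
w[:]=0; w[190:240,380:420]=1
rect((im.min(2)>165)&w,0.003,'blade')
print(im[210,400],im[230,278],im[190,380])
s=cv2.imread('pics/side0.png')
cv2.imwrite('pics/a.png',cv2.resize(s[150:330,260:440],None,fx=3.3,fy=3.3,interpolation=2))
t=cv2.imread('pics/top0.png')
cv2.imwrite('pics/b.png',cv2.resize(t[160:300,205:415],None,fx=3.8,fy=3.8,interpolation=2))
E
```

```text
handle 407 391 405 236 286 rect ((486.3415222167969, -170.4033660888672), (17.03413963317871, 108.8436279296875), 81.27362823486328) mean [ 0.48596542 -0.17038981]
tile 1443 267 300 181 223 rect ((620.7694091796875, 79.82843017578125), (97.45204162597656, 74.73700714111328), 1.1717628240585327) mean [0.62040132 0.0794474 ]
mat 1034 214 265 173 236 rect ((616.5580444335938, 179.91122436523438), (147.0990753173828, 117.67755889892578), 0.8061761856079102) mean [0.62264191 0.18398446]
blade 42 388 397 220 230 rect ((576.1563110351562, -171.45689392089844), (19.971261978149414, 21.654346466064453), 81.34014129638672) mean [ 0.57455748 -0.1686745 ]
[176 167 161] [182 186 184] [145 145 132]
```

View pics/a.png

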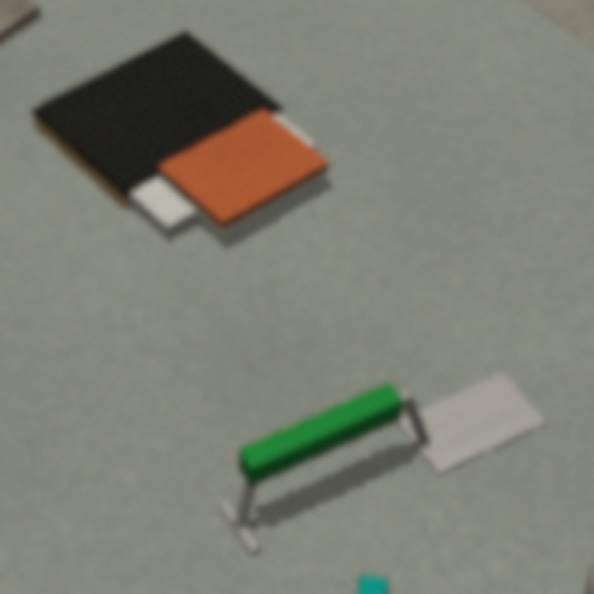

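View pics/b.png

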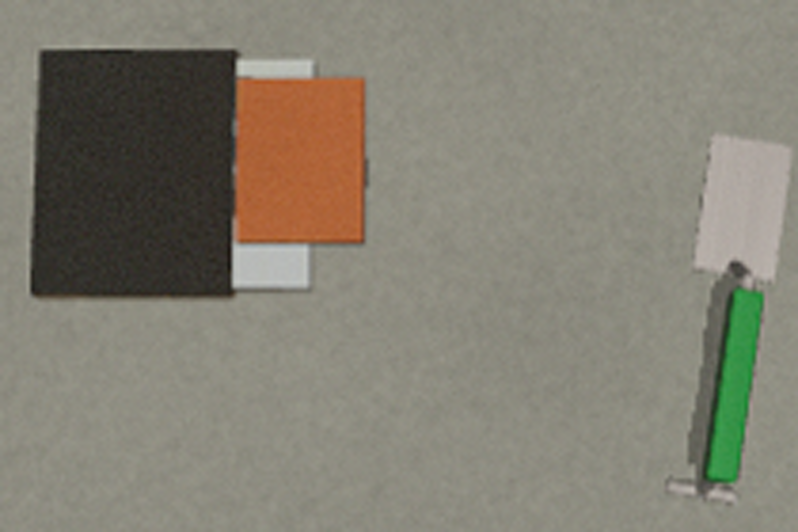

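Crop b shows the blade corners at about (712,135), (791,147), (776,281) and (695,270). The tile corners are at (237,78), (364,78), (364,242) and (237,242). I'll fit the poses with these and check them by overlay in both cameras.

Run:
```python
from h import *
from scipy.optimize import least_squares
cm=cam('top'); f=lambda p:(np.array(p)-1.9+0.5)/3.8+[205,160]-[0,0]
bl=ray(cm,f([(712,135),(791,147),(776,281),(695,270)]),np.full(4,.003)); 
m=np.array([[160,25],[160,-25],[75,-25],[75,25]])/1000
hd=ray(cm,f([(735,289),(763,292),(738,483),(707,480)]),np.full(4,.073)); mh=np.array([[55,9],[55,-9],[-55,-9],[-55,9]])/1000
def fit(P,M,x0):
    g=lambda v:((M@np.array([[np.cos(v[2]),np.sin(v[2])],[-np.sin(v[2]),np.cos(v[2])]])+v[:2])-P[:,:2]).ravel()
    s=least_squares(g,x0); print(np.round(s.x,4),'deg',np.degrees(s.x[2]),'res mm',np.round(s.fun*1000,1)); return s.x
print(np.round(bl,4))
fit(bl,m,[.49,-.17,-.1]); fit(hd,mh,[.49,-.17,-.1]); v=fit(np.r_[bl,hd],np.r_[m,mh],[.49,-.17,-.1])
ti=ray(cm,f([(237,78),(364,78),(364,242),(237,242)]),np.full(4,.03)); mt=np.array([[-38,50],[38,50],[38,-50],[-38,-50]])/1000
vt=fit(ti,mt,[.62,.08,-1.57])
ma=ray(cm,f([(41,50),(236,50),(233,296),(31,296)]),np.full(4,.02)); mm=np.array([[-120,75],[0,75],[0,-75],[-120,-75]])/1000
vs=fit(ma,mm,[.62,.12,-1.57])
d=ti.mean(0)[:2]-vs[:2]; c,s=np.cos(vs[2]),np.sin(vs[2]); print('tile in stand',c*d[0]+s*d[1],-s*d[0]+c*d[1])
# overlay
for n in ['top','side']:
    im=cv2.imread(f'pics/{n}0.png'); c=cam(n); S=4; box=(205,160,420,300) if n=='top' else (260,150,440,330)
    o=cv2.resize(im[box[1]:box[3],box[0]:box[2]],None,fx=3.6 if n=='top' else 3.2,fy=3.6 if n=='top' else 3.2); S=3.6 if n=='top' else 3.2
    def dr(v,M,z,col):
        Q=np.c_[M@np.array([[np.cos(v[2]),np.sin(v[2])],[-np.sin(v[2]),np.cos(v[2])]])+v[:2],np.full(len(M),z)]
        p=(proj(c,Q)-box[:2]+.5)*S; cv2.polylines(o,[p.astype(int)],True,col,1)
    dr(v,m,.003,(255,0,0)); dr(v,mh,.073,(255,0,255)); dr(vt,mt,.03,(255,0,0)); dr(vs,mm,.02,(0,255,255)); dr(vs,np.array([[0,70],[46,70],[46,-70],[0,-70]])/1000,.016,(0,0,255))
    cv2.imwrite(f'pics/ov_{n}.png',o)
```

```text
[[ 0.6472 -0.1701  0.003 ]
 [ 0.6406 -0.2189  0.003 ]
 [ 0.557  -0.2083  0.003 ]
 [ 0.563  -0.1589  0.003 ]]
[ 0.4854 -0.1739 -0.1295] deg -7.421464443076205 res mm [ 0.2  0.4  0.3 -0.4 -0.5 -0.1  0.   0.1]
[ 0.4859 -0.1705 -0.1457] deg -8.346227021047522 res mm [ 1.2  0.9  0.1 -1.  -1.2 -0.2 -0.1  0.3]
[ 0.4858 -0.171  -0.1497] deg -8.578510243346079 res mm [ 0.6 -0.  -0.2 -0.7 -0.8  1.3  0.7  1.4  1.1  0.2 -0.1 -1.7 -1.3 -0.5
 -0.1 -0. ]
[ 0.6214  0.0792 -1.549 ] deg -88.74924173265921 res mm [-0.2 -0.2  0.5 -0.3  0.1 -0.4 -0.5  0.8]
[ 0.6159  0.1192 -1.5566] deg -89.1884196827105 res mm [-0.8  0.4 -0.2 -0.7  0.5  0.3  0.5 -0.1]
tile in stand 0.04001678866882753 0.004941935010217133
```

View pics/ov_top.png

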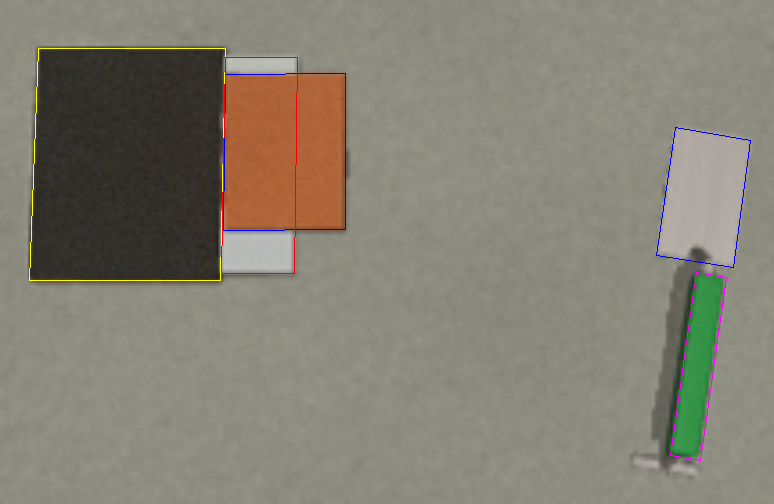

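View pics/ov_side.png

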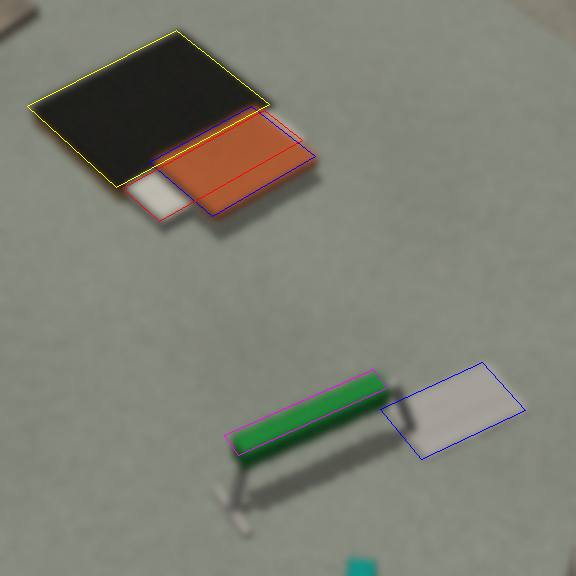

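Emit:
carry_out --pt "0 0 -0.145 0.0127 -0.04 0 1" --pt "0 0 -0.145 0.0127 -0.04 0 1" --pt "0 0 -0.145 0.0127 -0.04 0 1" --pt "0 0 -0.145 0.0127 -0.04 0 1" --pt "0 0 -0.145 0.0127 -0.04 0 1" --pt "0 0 -0.145 0.0127 -0.04 0 1" --pt "0 0 -0.145 0.0127 -0.04 0 1" --pt "0 0 -0.145 0.0127 -0.04 0 1" --pt "0 0 -0.145 0.0127 -0.04 0 1" --pt "0 0 -0.145 0.0127 -0.04 0 1" --pt "0 0 -0.145 0.0127 -0.04 0 1" --pt "0 0 -0.145 0.0127 -0.04 0 1" --pt "0 0 -0.145 0.0127 -0.04 0 1" --pt "0 0 -0.145 0.0127 -0.04 0 1" --pt "0 0 -0.145 0.0127 -0.04 0 1" --pt "0 0 -0.145 0.0127 -0.04 0 1" --pt "0 0 -0.145 0.0127 -0.04 0 1" --pt "0 0 -0.145 0.0127 -0.04 0 1" --pt "0 0 -0.145 0.0127 -0.04 0 1" --pt "0 0 -0.145 0.0127 -0.04 0 1"

```text
clock: 2.15
ee_pos: [0.5142, -0.2081, 0.2262]
eef_rot: [0.992, -0.124, 0.001, -0.002]
wrist_force: [0.5, 0.5, 0.5]
width: 1.003
```

Emit:
carry_out --pt "0 0 0.05 0.0 0.016 0.0 1" --pt "0 0 0.05 0.0 0.016 0.0 1" --pt "0 0 0 0 0 0 1"

```text
clock: 2.45
ee_pos: [0.5143, -0.1795, 0.2242]
eef_rot: [0.997, -0.077, -0.0, -0.002]
wrist_force: [-0.4, -0.1, 0.4]
width: 1.003
```

Run:
```python
from h import *
s=monitor.sense(); R=Rn.from_quat(s['eef_rot']).as_matrix(); print(s['ee_pos'],R.round(4).tolist(),s['q'],np.degrees(np.arctan2(R[1,1],R[0,1])))
cm=cam('wrist'); im=save('wrist','w1.png')
for p in [(0.4855,-0.1715,-8.3)]:
    y=np.radians(p[2]); A=np.array([[np.cos(y),np.sin(y)],[-np.sin(y),np.cos(y)]])
    o=cv2.imread('pics/w1.png')
    for M,z in (([[160,25],[160,-25],[75,-25],[75,25]],.003),([[55,9],[55,-9],[-55,-9],[-55,9]],.073)):
        Q=np.c_[np.array(M)/1000@A+p[:2],np.full(4,z)]; cv2.polylines(o,[np.round(proj(cm,Q)).astype(int)],True,(255,0,255),1)
    cv2.imwrite('pics/w1o.png',o)
```

```text
[ 0.51425576 -0.17946927  0.2241902 ] [[0.9881, -0.154, -0.0002], [-0.154, -0.9881, 0.0036], [-0.0008, -0.0036, -1.0]] [-0.38435832 -0.1668997   1.73064457  0.0032881   1.57943776  1.34103667] -98.85645398763441
```

View pics/w1o.png

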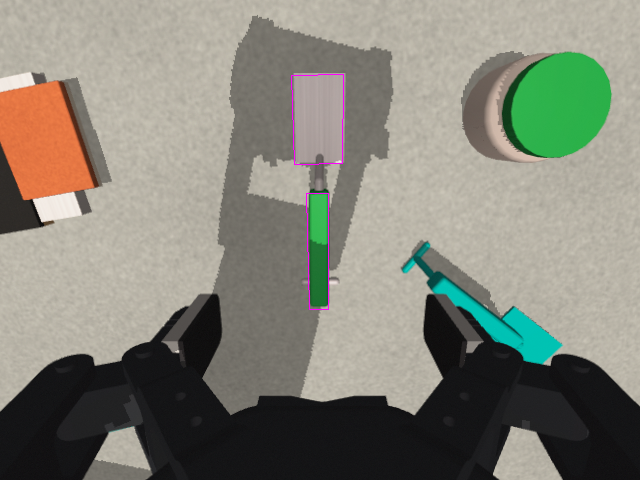

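The overlay fits: the handle is centred at column 319 (rows 192-308) and the blade at columns 293-344. I'll go down now.

Emit:
carry_out --pt "0 0 0.005 0 0.002 -0.04 1" --pt "0 0 0 0 0.0015 -0.04 1" --pt "0 0 0 0 0 -0.04 1" --pt "0 0 0 0 0 -0.03 1" --pt "0 0 0 0 0 -0.015 1" --pt "0 0 0 0 0 0 1"

```text
clock: 3.1
ee_pos: [0.5141, -0.1717, 0.0575]
eef_rot: [0.997, -0.071, 0.003, -0.0]
wrist_force: [0.3, -0.9, 0.5]
width: 1.002
```

Emit:
carry_out --pt "0 0 0 0.001 -0.004 -0.01 1" --pt "0 0 0 0 0 -0.003 1" --pt "0 0 0 0 0 0 1"

```text
clock: 3.4
ee_pos: [0.5169, -0.1763, 0.0474]
eef_rot: [0.997, -0.071, 0.006, 0.001]
wrist_force: [0.6, -0.2, -0.0]
width: 0.999
```

Run:
```python
from h import *
s=monitor.sense(); R=Rn.from_quat(s['eef_rot']).as_matrix(); print(s['ee_pos'],np.degrees(np.arctan2(R[1,1],R[0,1])),R[:,2])
save('wrist','w2.png')
```

```text
[ 0.51690137 -0.17631575  0.04737439] -98.10134251464555 [ 0.01103763 -0.00184836 -0.99993738]
```

View pics/w2.png

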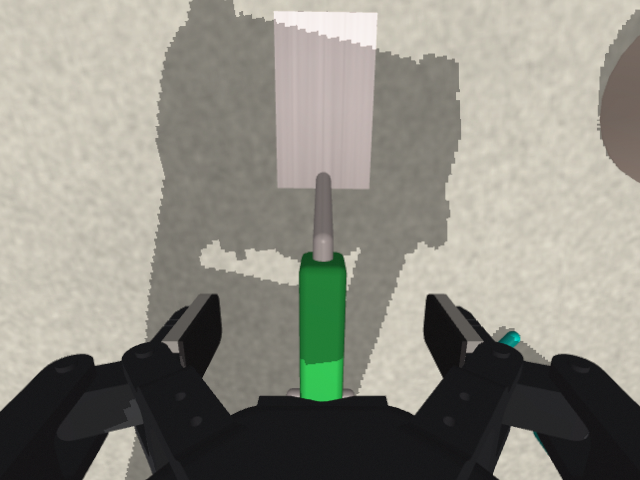

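The handle is centred between the pads at column 322. I'll lower a little and close.

Emit:
carry_out --pt "0 0.011 0 -0.001 0 -0.005 1" --pt "0 0 0 0 0 0 1" --pt "0 0 0 0 0 0 0.15" --pt "0 0 0 0 0 0 0" --pt "0 0 0 0 0 0 0" --pt "0 0 0 0 0 0 0" --pt "0 0 0 0 0 0 0" --pt "0 0 0 0 0 0 0"

```text
clock: 4.25
ee_pos: [0.5168, -0.1768, 0.0442]
eef_rot: [0.997, -0.071, 0.001, 0.001]
wrist_force: [0.2, -0.9, -1.5]
width: 0.199
```

Run:
```python
from h import *
s=monitor.sense(); R=Rn.from_quat(s['eef_rot']).as_matrix(); print(s['ee_pos'],np.degrees(np.arctan2(R[1,1],R[0,1])),R[:,2],s['width'],s['joint_velocities'].round(3))
```

```text
[ 0.51676153 -0.17681267  0.04421744] -98.11060800450565 [ 0.00182478 -0.00304444 -0.9999937 ] 0.19868142015386828 [-0.    -0.001  0.     0.002 -0.002 -0.001]
```

Width 0.199 is 17 mm, which fits the 18 mm handle. Next I'll lift, turn the blade toward +y and bring it to the stand's free side.

Emit:
carry_out --pt "0 0 0 0 0 0.02 0" --pt "0 0 0 0 0 0.02 0" --pt "0 0 0 0.002 0 0.015 0" --pt "0 0 0.08 0.008 0.005 0 0" --pt "0 0 0.12 0.008 0.005 0 0" --pt "0 0 0.12 0.008 0.005 0 0" --pt "0 0 0.12 0.008 0.005 0 0" --pt "0 0 0.12 0.008 0.005 0 0" --pt "0 0 0.12 0.008 0.005 0 0" --pt "0 0 0.12 0.008 0.005 0 0" --pt "0 0 0.12 0.008 0.005 0 0" --pt "0 0 0.12 0.008 0.005 0 0" --pt "0 0 0.12 0.008 0.005 0 0" --pt "0 0 0.12 0.008 0.005 0 0" --pt "0 0 0.12 0.008 0.005 0 0" --pt "0 0 0.06 0.004 0.003 0 0" --pt "0 0 0 0 0 0 0"

```text
clock: 5.95
ee_pos: [0.6229, -0.1104, 0.1]
eef_rot: [0.772, 0.636, 0.0, 0.0]
wrist_force: [-0.7, -0.5, -2.1]
width: 0.201
```

Run:
```python
from h import *
s=monitor.sense(); R=Rn.from_quat(s['eef_rot']).as_matrix(); print(s['ee_pos'],np.degrees(np.arctan2(R[1,0],R[0,0])),R[:,2],s['width'],s['joint_velocities'].round(3))
save('wrist','w3.png');save('side','s3.png',(240,100,480,320),3); save('top','t3.png',(200,150,460,320),3)
```

```text
[ 0.62292737 -0.11044292  0.10004075] 78.99639579163501 [ 3.89512709e-04 -1.19650116e-04 -9.99999917e-01] 0.20061532639696708 [-0.001  0.002  0.002 -0.001  0.002  0.027]
```

View pics/w3.png

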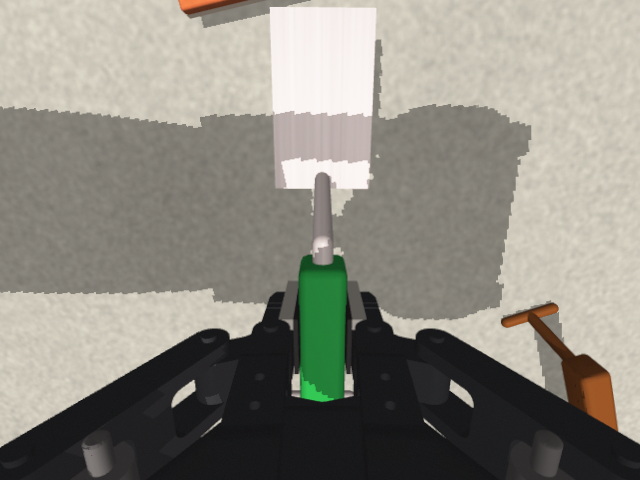

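View pics/s3.png

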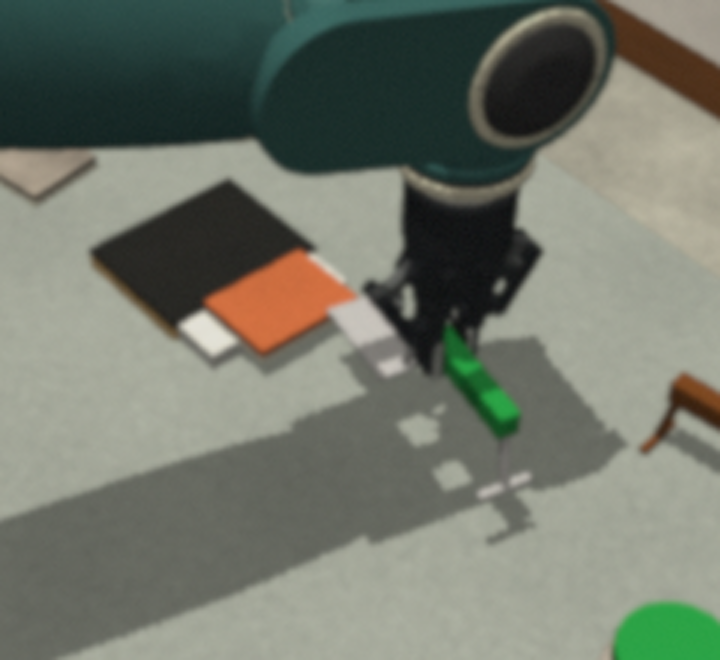

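View pics/t3.png

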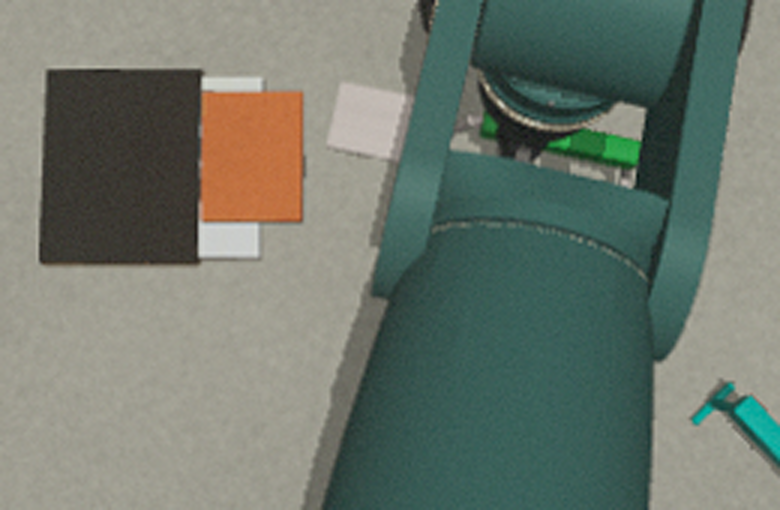

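The pictures show the spatula held level, with the blade tip about 25 mm short of the tile's free edge and about 12° short in yaw. I'll finish the turn and lower it.

Emit:
carry_out --pt "0 0 0.1 0.001 0 -0.005 0" --pt "0 0 0.1 0.001 0 -0.02 0" --pt "0 0 0.01 0 0 -0.015 0" --pt "0 0 0 0 0 -0.005 0" --pt "0 0 0 0 0 0 0"

```text
clock: 6.6
ee_pos: [0.6237, -0.1119, 0.0543]
eef_rot: [0.704, 0.71, 0.0, 0.001]
wrist_force: [0.6, 0.5, -1.4]
width: 0.204
```

Run:
```python
from h import *
s=monitor.sense(); R=Rn.from_quat(s['eef_rot']).as_matrix(); print(s['ee_pos'],np.degrees(np.arctan2(R[1,0],R[0,0])),R[:,2],s['width'],s['wrist_force'])
save('wrist','w4.png');save('side','s4.png',(280,160,440,280),5); save('top','t4.png',(260,160,360,240),6)
```

```text
[ 0.62365    -0.11191218  0.0542806 ] 90.49778913659202 [ 1.39606450e-03 -3.99931803e-04 -9.99998946e-01] 0.2040669899331646 [ 0.57763962  0.47161681 -1.43575861]
```

View pics/w4.png

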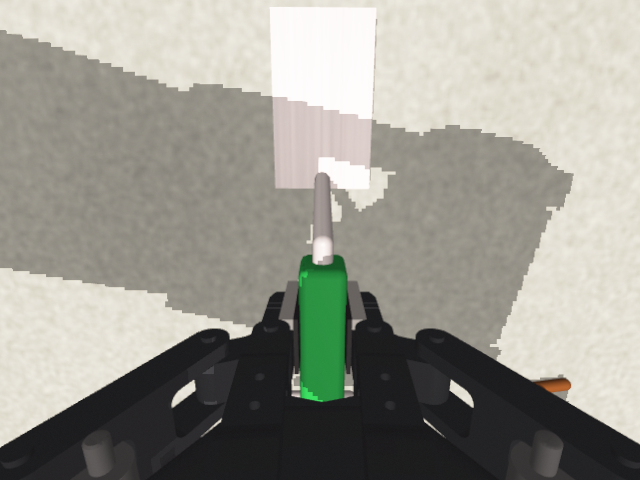

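View pics/s4.png

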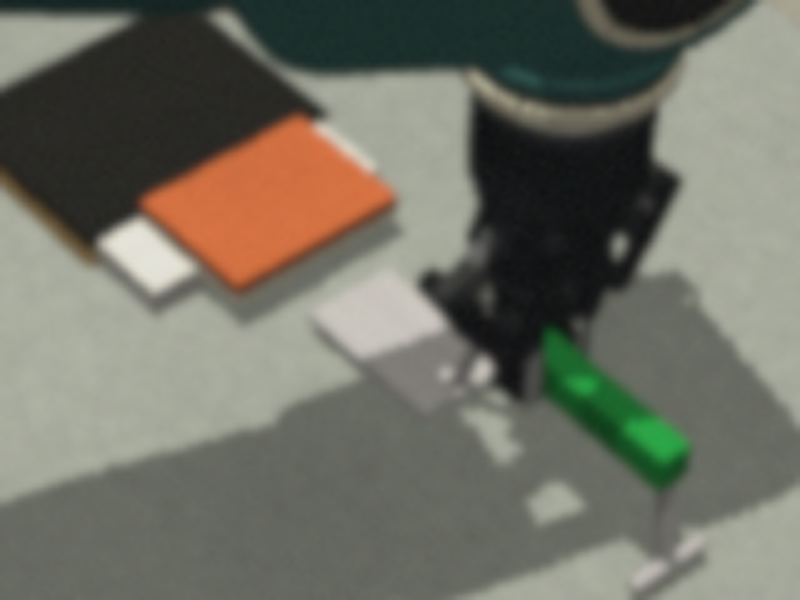

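View pics/t4.png

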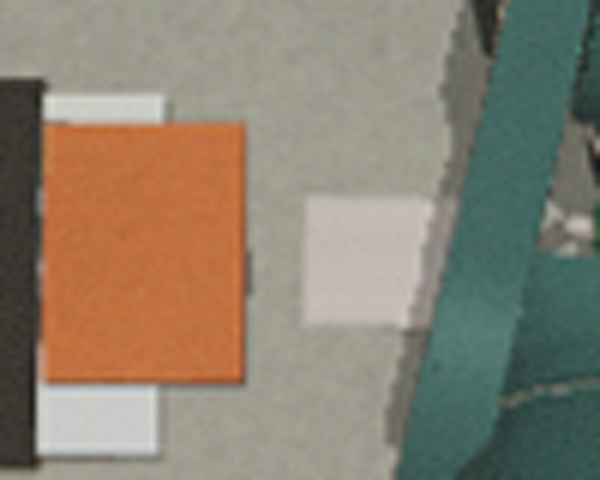

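Run:
```python
from h import *
cm=cam('top'); f=lambda p:(np.array(p,float)-3+.5)/6+[260,160]
print(ray(cm,f([(303,198),(303,326)]),np.full(2,.013)).round(4)); print(ray(cm,f([(245,123),(245,383),(43,123),(42,383)]),np.full(4,.03)).round(4)); print(ray(cm,f([(165,96),(158,455)]),np.full(2,.016)).round(4)); print(ray(cm,f([(43,96),(36,460)]),np.full(2,.02)).round(4))
```

```text
[[0.6474 0.0205 0.013 ]
 [0.5974 0.0196 0.013 ]]
[[0.6719 0.0426 0.03  ]
 [0.5719 0.0405 0.03  ]
 [0.6709 0.1191 0.03  ]
 [0.5708 0.1162 0.03  ]]
[[0.6862 0.0742 0.016 ]
 [0.5465 0.0733 0.016 ]]
[[0.6844 0.1206 0.02  ]
 [0.5433 0.1187 0.02  ]]
```

The blade tip is at y≈0.020, the tile's edge at 0.0415 and the seat's edge at 0.0737. The centre lines agree within 1 mm. I'll lower 3 mm and start the insertion.

Emit:
carry_out --pt "0 0 0.008 0.001 0 -0.003 0" --pt "0 0 0 0 0.006 0 0" --pt "0 0 0 0 0.006 0 0" --pt "0 0 0 0 0.003 0 0" --pt "0 0 0 0 0 0 0"

```text
clock: 7.25
ee_pos: [0.6263, -0.0955, 0.0544]
eef_rot: [0.701, 0.713, 0.002, 0.003]
wrist_force: [-0.3, -0.0, -1.7]
width: 0.203
```

Emit:
carry_out --pt "-0.004 0 0 -0.001 0 -0.004 0" --pt "0 0 0 -0.001 0 -0.001 0" --pt "0 0 0 0 0 0 0"

```text
clock: 7.55
ee_pos: [0.6241, -0.0953, 0.049]
eef_rot: [0.701, 0.713, 0.0, 0.004]
wrist_force: [-0.9, -0.3, -1.7]
width: 0.199
```

Run:
```python
from h import *
s=monitor.sense(); R=Rn.from_quat(s['eef_rot']).as_matrix(); print(s['ee_pos'],np.degrees(np.arctan2(R[1,0],R[0,0])),R.round(4),s['width'],s['wrist_force'])
```

```text
[ 0.62406115 -0.09532684  0.04903756] 91.01065284465439 [[-0.0176  0.9998  0.0059]
 [ 0.9998  0.0177 -0.0057]
 [-0.0058  0.0058 -1.    ]] 0.19914863559701143 [-0.92778952 -0.2718987  -1.7159824 ]
```

Emit:
carry_out --pt "0.005 0.005 0 0 0.006 0.001 0" --pt "0 0 0 0 0.007 0 0" --pt "0 0 0 0 0.007 0 0" --pt "0 0 0 0 0.006 0 0" --pt "0 0 0 0 0 0 0"

```text
clock: 8.05
ee_pos: [0.624, -0.067, 0.0502]
eef_rot: [0.701, 0.713, 0.0, 0.0]
wrist_force: [-1.6, 0.4, -0.4]
width: 0.2
```

Run:
```python
from h import *
s=monitor.sense(); R=Rn.from_quat(s['eef_rot']).as_matrix(); print(s['ee_pos'],np.degrees(np.arctan2(R[1,0],R[0,0])),R.round(4).tolist(),s['width'],s['wrist_force'])
save('wrist','w5.png');save('side','s5.png',(280,160,440,280),5); save('top','t5.png',(260,160,360,240),6)
```

```text
[ 0.62403047 -0.06696531  0.05015396] 90.99046958488681 [[-0.0173, 0.9999, 0.0004], [0.9999, 0.0173, 0.0], [0.0, 0.0004, -1.0]] 0.1998049644557067 [-1.58946926  0.39849768 -0.41848639]
```

View pics/s5.png

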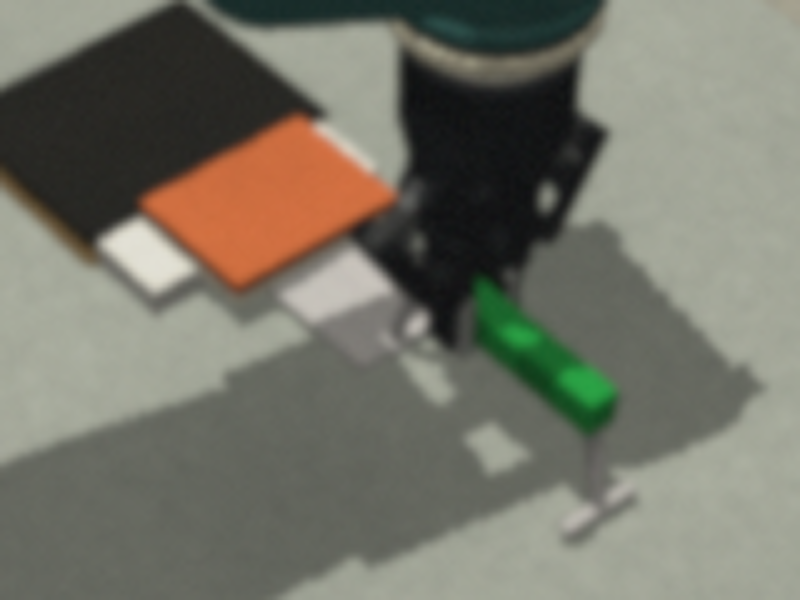

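View pics/w5.png

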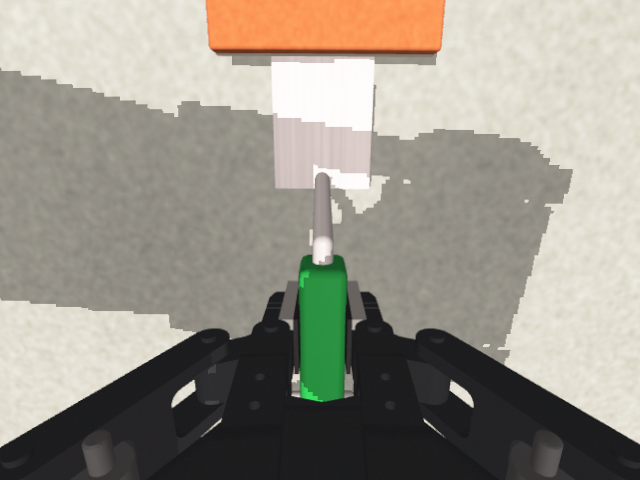

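The blade is about 23 mm under the tile and centred on it (blade at column 323, tile at 326). It is level and touches nothing. I'll raise along an arc about the tile's far lower edge, to about 40°.

Emit:
carry_out --pt "0 0 0 0 0 0.004 0" --pt "0 0 0 0 0 0.004 0" --pt "0 0 0 0 0.0002 0.0046 0" --pt "0 0 0 0 0.0006 0.0045 0" --pt "0 0 0 0 0.001 0.0045 0" --pt "0 0 0 0 0.0014 0.0044 0" --pt "0 0 0 0 0.0018 0.0042 0" --pt "0 0 0 0 0.0022 0.0041 0" --pt "0 0 0 0 0.0025 0.0039 0" --pt "0 0 0 0 0.0028 0.0036 0"

```text
clock: 9.2
ee_pos: [0.6236, -0.0555, 0.0953]
eef_rot: [0.702, 0.713, -0.0, 0.0]
wrist_force: [0.4, -1.0, -3.3]
width: 0.196
```

Run:
```python
from h import *
s=monitor.sense(); R=Rn.from_quat(s['eef_rot']).as_matrix(); print(s['ee_pos'],np.degrees(np.arctan2(R[1,0],R[0,0])),R.round(4).tolist(),s['width'],s['wrist_force'])
save('wrist','w6.png');save('side','s6.png',(280,160,440,280),5)
```

```text
[ 0.62364411 -0.05548979  0.09528332] 90.89899651377168 [[-0.0157, 0.9999, -0.0003], [0.9999, 0.0157, -0.0008], [-0.0008, -0.0003, -1.0]] 0.19583872895763008 [ 0.39351085 -0.98173378 -3.27403811]
```

View pics/s6.png

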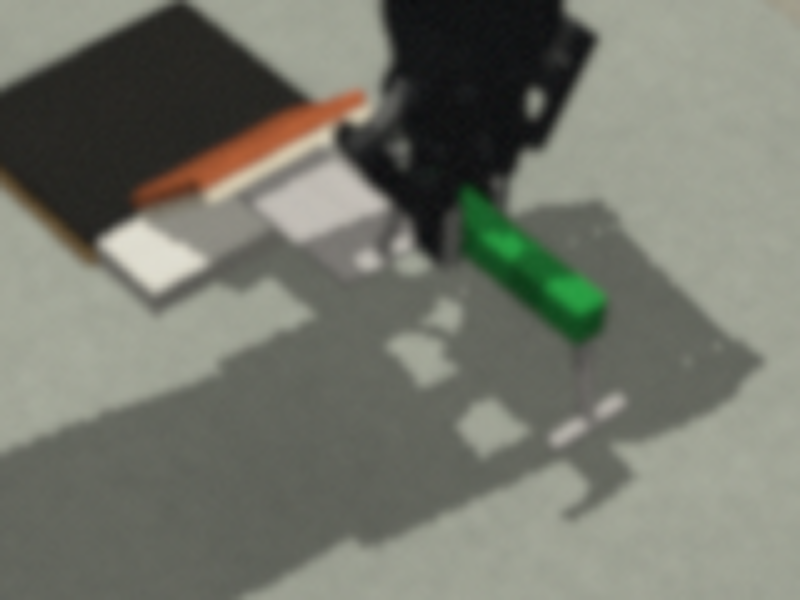

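View pics/w6.png

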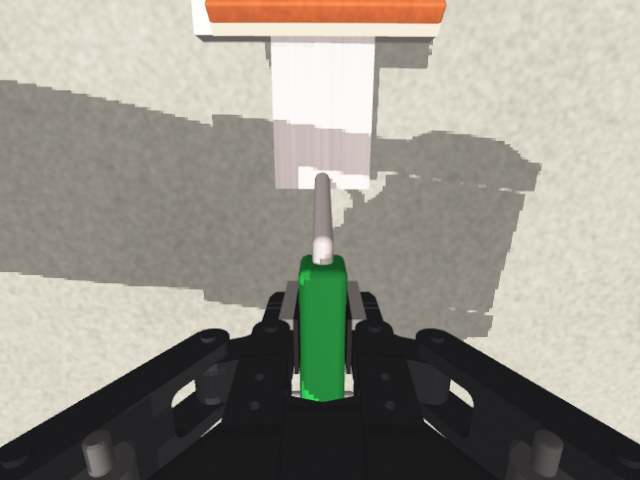

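The tile is raised to about 43° on the blade tip, its back edge is against the step, and the blade has not slipped in the jaws. I'll continue to about 70°.

Emit:
carry_out --pt "0 0 0 0 0.0035 0.0036 0" --pt "0 0 0 0 0.0038 0.0031 0" --pt "0 0 0 0 0.004 0.0028 0" --pt "0 0 0 0 0.0043 0.0024 0" --pt "0 0 0 0 0.0044 0.002 0" --pt "0 0 0 0 0.0044 0.0016 0"

```text
clock: 9.9
ee_pos: [0.6239, -0.0292, 0.1123]
eef_rot: [0.702, 0.713, -0.0, 0.0]
wrist_force: [-0.2, -0.4, -2.0]
width: 0.198
```

Run:
```python
from h import *
s=monitor.sense(); R=Rn.from_quat(s['eef_rot']).as_matrix(); print(s['ee_pos'],np.degrees(np.arctan2(R[1,0],R[0,0])),R.round(4).tolist(),s['width'],s['wrist_force'])
save('wrist','w7.png');save('side','s7.png',(280,160,440,280),5)
```

```text
[ 0.6239004  -0.02915002  0.11233401] 90.8886990655403 [[-0.0155, 0.9999, 0.0005], [0.9999, 0.0155, -0.0006], [-0.0006, 0.0005, -1.0]] 0.1977529187733578 [-0.15334315 -0.35001012 -2.01089809]
```

View pics/s7.png

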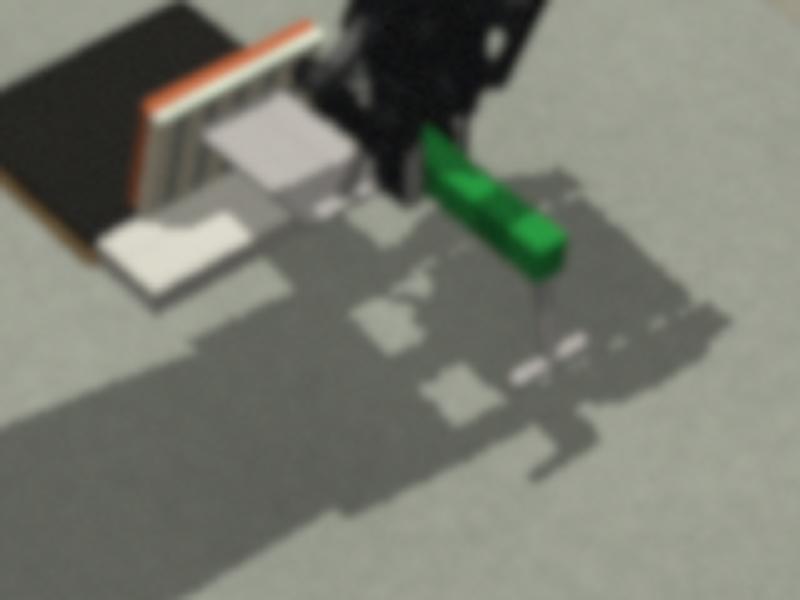

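View pics/w7.png

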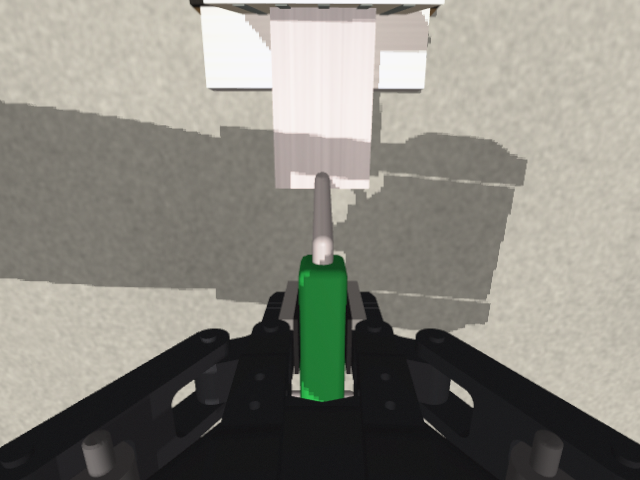

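The tile stands at about 74°, resting on the blade tip. I'll push it gently over the balance point.

Emit:
carry_out --pt "0 0 0 0 0.003 0.0006 0" --pt "0 0 0 0 0.003 0.0005 0" --pt "0 0 0 0 0.003 0.0003 0" --pt "0 0 0 0 0.003 0.0002 0" --pt "0 0 0 0 0.003 0 0" --pt "0 0 0 0 0.003 0 0" --pt "0 0 0 0 0.002 0 0" --pt "0 0 0 0 0 0 0" --pt "0 0 0 0 0 0 0" --pt "0 0 0 0 0 0 0"

```text
clock: 11.0
ee_pos: [0.6238, -0.007, 0.1136]
eef_rot: [0.701, 0.713, -0.0, 0.0]
wrist_force: [-0.4, -0.0, -1.7]
width: 0.2
```

Run:
```python
from h import *
s=monitor.sense(); R=Rn.from_quat(s['eef_rot']).as_matrix(); print(s['ee_pos'],np.degrees(np.arctan2(R[1,0],R[0,0])),s['width'],s['wrist_force'])
save('wrist','w8.png');save('side','s8.png',(260,150,440,285),4.4);save('top','t8.png',(205,160,360,260),5)
```

```text
[ 0.62381158 -0.00703287  0.11360177] 90.92240213602807 0.2004852840582106 [-0.37807043 -0.00858068 -1.74208965]
```

View pics/s8.png

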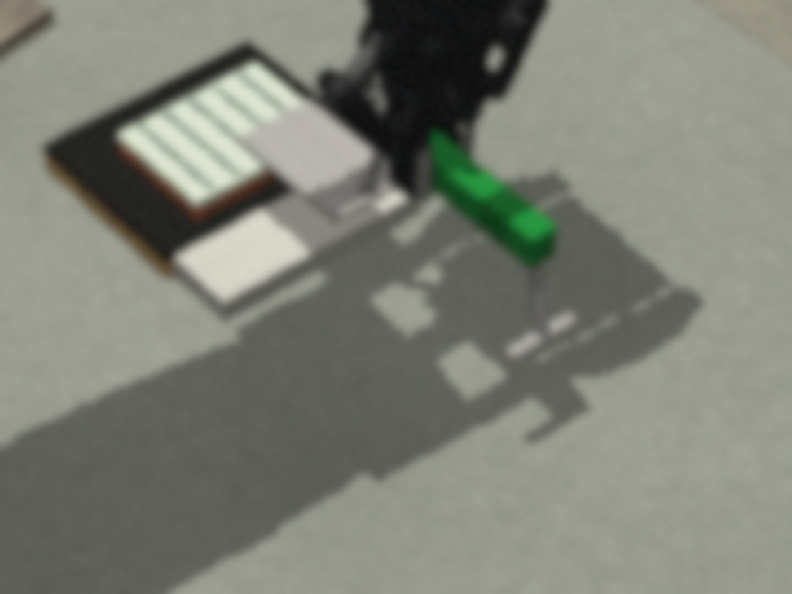

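View pics/t8.png

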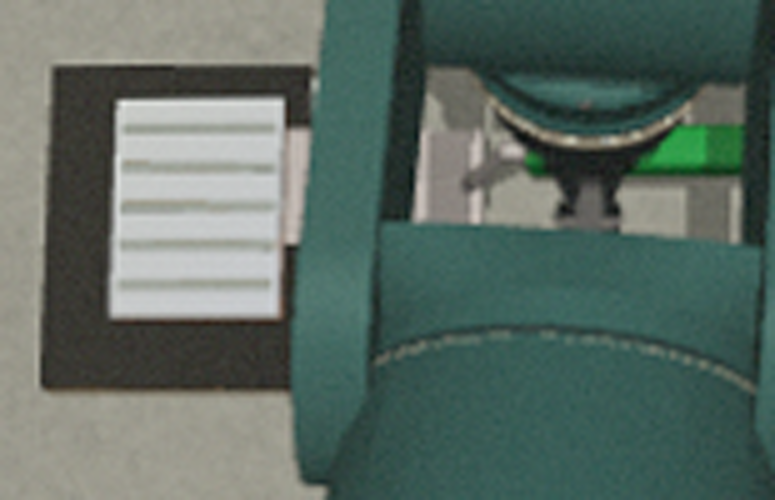

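The tile has toppled. It lies on the mat pale ribbed side up (top crop: columns 110-285, rows 98-320, mat 45-310). I'll back the spatula away and lower it over bare table.

Emit:
carry_out --pt "0 0 0 0 -0.015 0.002 0" --pt "0 0 0 0 -0.025 0 0" --pt "0 0 0 0 -0.03 0 0" --pt "0 0 0 0 -0.03 0 0" --pt "0 0 0 0 -0.025 0 0" --pt "0 0 0 0 -0.01 -0.01 0" --pt "0 0 0 0 0 -0.02 0" --pt "0 0 0 0 0 -0.015 0" --pt "0 0 0 0 0 -0.01 0" --pt "0 0 0 0 0 0 0"

```text
clock: 12.15
ee_pos: [0.6223, -0.1519, 0.0581]
eef_rot: [0.702, 0.713, -0.0, 0.001]
wrist_force: [0.2, 0.0, -1.2]
width: 0.198
```

Run:
```python
from h import *
s=monitor.sense(); R=Rn.from_quat(s['eef_rot']).as_matrix(); print(s['ee_pos'],np.degrees(np.arctan2(R[1,0],R[0,0])),R.round(4).tolist(),s['width'],s['wrist_force'])
save('wrist','w9.png');save('side','s9.png',(260,150,440,285),4.4)
```

```text
[ 0.62233269 -0.15188748  0.05806709] 90.89943043883447 [[-0.0157, 0.9999, 0.0006], [0.9999, 0.0157, -0.0011], [-0.0011, 0.0006, -1.0]] 0.19753308943149772 [ 0.16733481  0.04801815 -1.19864463]
```

View pics/s9.png

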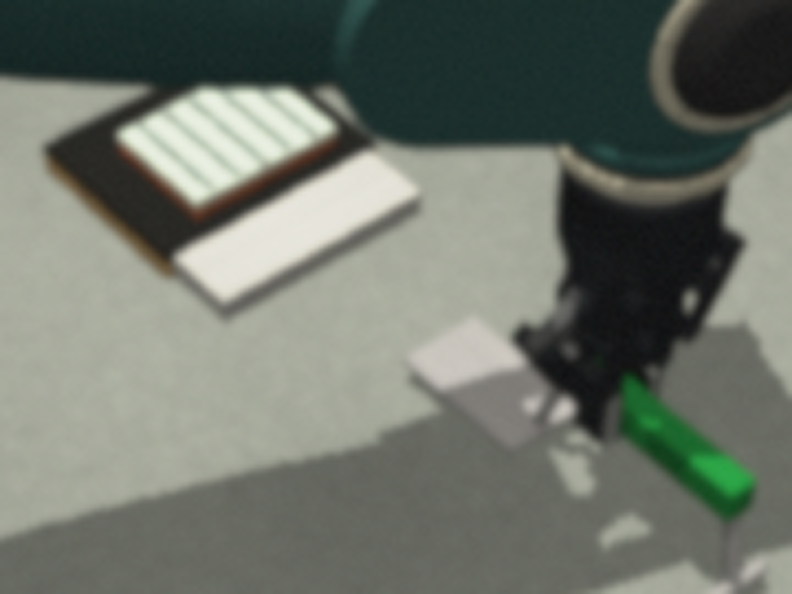

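The tile is flat on the mat and the spatula is over bare table, 14 mm up. I'll lower it the rest of the way.

Emit:
carry_out --pt "0 0 0 0 0 -0.008 0" --pt "0 0 0 0 0 -0.003 0" --pt "0 0 0 0 0 0 0"

```text
clock: 12.55
ee_pos: [0.6241, -0.1515, 0.0499]
eef_rot: [0.701, 0.713, 0.001, 0.003]
wrist_force: [1.1, 0.6, -1.2]
width: 0.198
```

Emit:
carry_out --pt "-0.004 0 0 0 0 -0.004 0" --pt "0 0 0 0 0 -0.002 0" --pt "0 0 0 0 0 0 0"

```text
clock: 12.85
ee_pos: [0.6245, -0.1515, 0.0444]
eef_rot: [0.701, 0.713, -0.0, 0.005]
wrist_force: [-0.6, -0.7, 0.6]
width: 0.198
```

Wrist force z rose from -1.2 to +0.6 N, so the spatula now rests on the table. I'll open and retreat upward.

Emit:
carry_out --pt "0.005 0 0 0 0 -0.0005 0" --pt "0 0 0 0 0 0 0.4" --pt "0 0 0 0 0 0 1" --pt "0 0 0 0 0 0 1" --pt "0 0 0 0 0 0 1" --pt "0 0 0 0 0 0 1" --pt "0 0 0 0 0 0 1"

```text
clock: 13.55
ee_pos: [0.6249, -0.1517, 0.0446]
eef_rot: [0.701, 0.713, 0.002, 0.003]
wrist_force: [-0.0, 0.4, -0.2]
width: 1.0
```

Run:
```python
from h import *
s=monitor.sense(); R=Rn.from_quat(s['eef_rot']).as_matrix(); print(s['ee_pos'],s['width'],s['wrist_force'])
save('wrist','w10.png')
```

```text
[ 0.62494022 -0.15165374  0.04462557] 1.0003231020885885 [-0.01759206  0.43955991 -0.17925915]
```

View pics/w10.png

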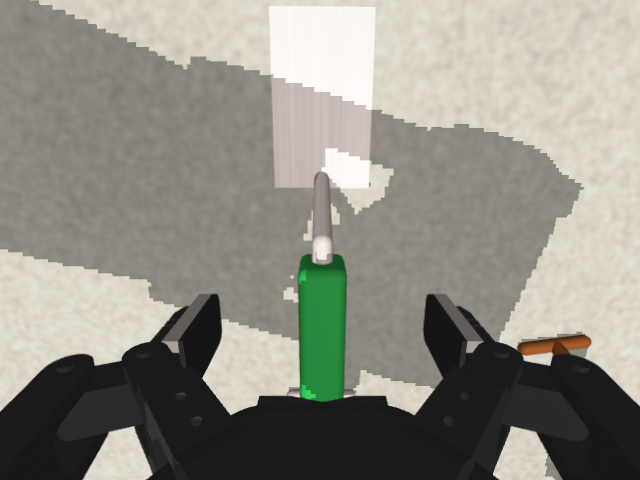

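The jaws are fully open and clear of the handle on both sides. I'll go straight up, then away.

Emit:
carry_out --pt "0 0 0 0 0 0.015 1" --pt "0 0 0 0 0 0.03 1" --pt "0 0 0 0 0 0.04 1" --pt "0 0 0 0 0 0.04 1" --pt "0 0 0 0 0 0.03 1" --pt "0 0 0 -0.03 -0.01 0.02 1" --pt "0 0 0 -0.04 -0.02 0 1" --pt "0 0 0 -0.04 -0.02 0 1" --pt "0 0 0 -0.04 -0.02 0 1" --pt "0 0 0 -0.03 -0.02 0 1" --pt "0 0 0 0 0 0 1" --pt "0 0 0 0 0 0 1"

```text
clock: 14.8
ee_pos: [0.4364, -0.2424, 0.2405]
eef_rot: [0.7, 0.714, 0.003, 0.009]
wrist_force: [0.5, 0.3, -0.1]
width: 1.001
```

Run:
```python
from h import *
s=monitor.sense(); print(s['ee_pos'],s['width'],s['wrist_force'],s['joint_velocities'].round(3))
save('top','t11.png');save('side','s11.png')
im=cv2.imread('pics/t11.png'); cv2.imwrite('pics/t11c.png',cv2.resize(im[150:270,120:420],None,fx=2.6,fy=2.6,interpolation=2))
im=cv2.imread('pics/s11.png'); cv2.imwrite('pics/s11c.png',cv2.resize(im[120:320,220:480],None,fx=2.9,fy=2.9,interpolation=2))
a=cv2.imread('pics/top0.png').astype(int)[200:250,120:180]; b=cv2.imread('pics/t11.png').astype(int)[200:250,120:180]
for x in (a,b):
    m=big((x[...,2]-x[...,0]>12)); ys,xs=np.nonzero(m); print('grey',m.sum(),xs.mean(),ys.mean())
```

```text
[ 0.43639085 -0.24238413  0.24053617] 1.0006989082515032 [ 0.47183349  0.34976721 -0.07201583] [-0.027 -0.028  0.004 -0.006  0.013 -0.018]
grey 2536 29.063485804416406 24.03864353312303
grey 2690 29.273234200743495 24.372118959107805
```

View pics/t11c.png

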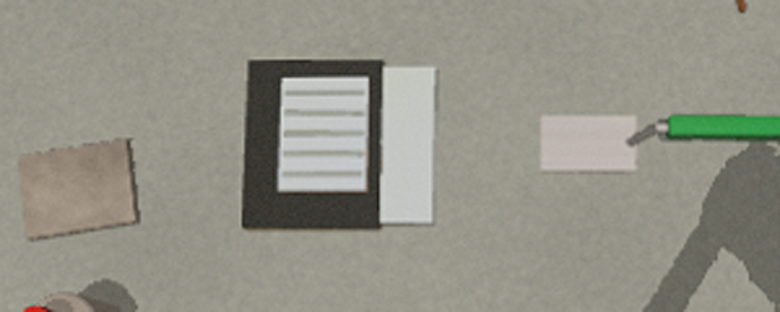

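View pics/s11c.png

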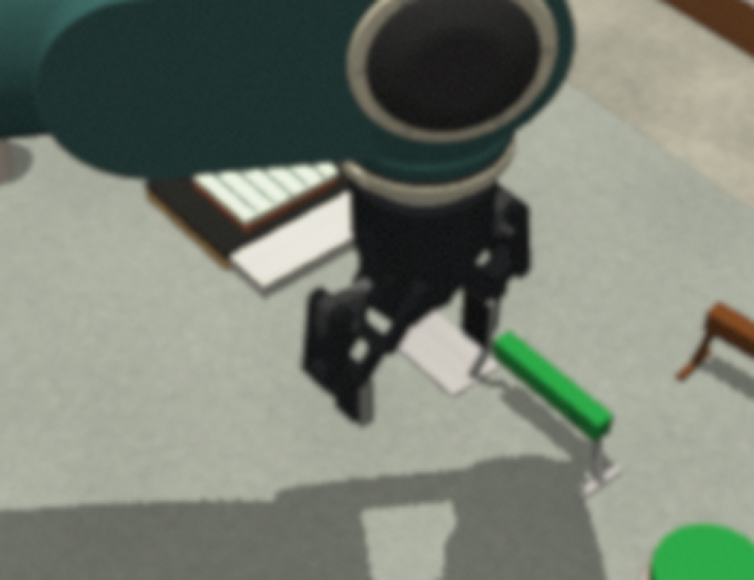

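Tile centre in the top crop is (323,134), with the mat at columns 245-382 and rows 60-228. That puts it about 51 mm from the step and 9 mm off the middle line. The spatula stands on blade and leg. The grey tile's centroid moved less than half a pixel. I'll let the arm settle and hand in.

Emit:
carry_out --pt "0 0 0 0 0 0 1" --pt "0 0 0 0 0 0 1" --pt "0 0 0 0 0 0 1"

```text
clock: 15.2
ee_pos: [0.4388, -0.2408, 0.2399]
eef_rot: [0.699, 0.715, 0.003, 0.008]
wrist_force: [0.1, -0.7, -0.2]
width: 1.0
```

Run:
```python
from h import *
s=monitor.sense(); print(s['clock'],s['ee_pos'],s['wrist_force'],s['joint_velocities'].round(3)); print(arm.sign_off())
```

```text
15.2 [ 0.43881801 -0.24078063  0.23987014] [ 0.09918958 -0.74803506 -0.1839576 ] [ 0.012  0.009 -0.005  0.002  0.002  0.   ]
the job is handed in; nothing more can be done
None
```

The terracotta tile is flipped onto the mat, pale ribbed back up, and the spatula is back on the table and released. I handed the job in at 15.2 s; it reports no verdict.

**What I did:** I gripped the green handle, slid the blade about 23 mm under the tile's free edge and raised it in an arc past balance, so it toppled onto the mat. Then I set the spatula down on bare table to the right of the stand, let go and moved the gripper up and away.

**Last checks, from the pictures:**
- **Tile:** it looks flat, with its centre about 51 mm from the step and about 9 mm off the mat's middle line.
- **Spatula:** it stands on its blade and prop leg.
- **Grey tile:** it moved less than half a pixel in the top view, so it was not disturbed.
- **Gripper:** it was clear of everything, with about zero wrist force.

No check failed. The only disagreement was early on: the first pose overlay sat a few millimetres off in the side view, while the top and wrist views agreed, so I worked from those two. I did not measure the spatula's final height or tilt as numbers.

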